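# Load a slide holder under the spring clip of a reflection stage

## Robot

A 7-joint arm with a two-finger parallel gripper is mounted at the origin on the work surface. World frame = base frame: x ahead of the robot, y to its left, z up, the work surface at z = 0. Lengths are in m, angles in rad, forces in N, time in s.
With the tool pointing down it reaches from about 0.4 to 0.9 m from the base axis. Payload 5.5 kg.
Tool frame: the origin (TCP) lies on the centre line of the jaws, within the pads' length; the fingertips stand 17 mm ahead of it and the grasp point (between the pads) lies 2 mm behind it (tcp_to_tips is the distance from the TCP to the fingertips, in m); z points along the fingers, x is the direction in which the jaws open and shut, and the axes are right-handed (so a half turn about z gives the same grasp; the last joint's range is limited). The gripper opens to 85 mm and grips with 20 to 120 N. Pads are 22 mm wide; open, the fingers measure 114 mm over their backs; the gripper's body (76 mm by 85 mm) begins 54 mm behind the grasp point. The pads swing forward as they close: fully open they stand 13 mm farther back than shut.
Start: joints at [-0.991, 0.501, -0.427, 1.55, 0.221, 1.138, -0.21], TCP at [0.202, 0.618, 0.248] pointing down, gripper open.
Joint ranges: [-2.88, 2.88], [-0.31, 2.03], [-1.54, 1.56], [0.2, 2.42], [-1.41, 4.55], [0.19, 2.02], [-2.57, 2.57]. Speed limits (rad/s): [2.57, 2.57, 3.14, 3.14, 3.14, 3.14, 3.14].

## Interface

Orientations are given as a unit quaternion [w, x, y, z].
In Python, from cell import * gives the robot as it stands. The module is installed in compiled form; this text tells all that it offers.
- The arm moves only by the shell command python3 -m jog 'ROWS' [FORCE]. ROWS is JSON, a list of rows, each an object of numbers: "tx", "ty", "tz": the shift along the tool's x, y, z in mm; "ax", "ay", "az": the turn, a rotation vector about the tool's x, y, z in degrees; "grip": the closure, from 0 (fully open) to 1 (shut). A call has 1 to 12 rows; each row is the pose to reach, as a shift and turn from the pose commanded when the call began, along the tool's axes at that moment; what a row does not reach only later rows make up. A row lasts 1/8 s, in which the tool goes at most 62.5 mm and 10.7 degrees, less where a joint would pass 70% of its speed; a pose out of reach is approached as far as the arm can. A call with a gripper value outside its range is refused whole. The fingers move at their own pace and stop on an object; FORCE is the grip in N (left out, the last holds). Time passes only in rows, so rows that repeat a pose let the fingers close. It gives the time, the measured TCP pose, the force and the opening at its end, in the units of the state.
- read_state(): the state, without advancing time (a new reading comes with each control period).
- grab_frame(name): name is "side" or "top" or "wrist"; returns a dict with "img" (384x512x3 uint8, red, green, blue), "fovy" (degrees; the focal length in pixels is half the picture's height over the tangent of half this angle, whatever the lens; pixels are square), "cx", "cy" (the principal point, pixels), "extrinsics" (4x4, takes a point from world to camera coordinates). Camera axes: x right, y down, z forward; pixel columns grow to the right and rows downward; lengths in m; the calibration is good to about 2 mm. The wrist camera is an equidistant fisheye: a pixel r from the principal point sees the ray r / f radians off the axis. A picture is of the moment at which its call begins. There is no depth.
- sign_off(): hands the job in, once; it reports no verdict.
The state is a dict: "time": time; "joints": joint angles; "dq": joint speeds; "joint_efforts": joint torques, N m; "tool_pos": TCP position; "eef_rot": TCP orientation; "ft_force": force on the tool from outside, world axes, zero at the start; "ft_torque": the same for the moment, N m; "grip_width": finger opening in m.
Only numpy, scipy, OpenCV 4.12 (cv2) and the standard library are available. Lean on these libraries where they do the work, as an engineer would, in place of code of your own. Each camera call takes 0.05 s, during which the arm holds its last target. There are 200 camera calls.

## Task

Load the ivory slide holder into the sample stage: press the clip's teal thumb plate down with one fingertip and, while you keep it down, push the holder with the other fingertip along its channel and under the raised fork until it is fully home and square against the rear stop. Then let the clip come down on the holder and take the hand clear. Do not grasp or lift the holder, and leave the other things on the bench as they stand.

Things in the scene. Friction and masses are not known exactly. Their poses are not given: they have to be found in the camera images.
- stage: Black sample stage screwed to the bench. Origin on the bench under the measuring port; z up, x = the way the holder is pushed home. Its level plate (x -68 to +23 mm, y +-42) has its top at z = 30 mm. Side rails 5 mm high, inner faces at y = +-32 mm, form the channel. Foot plate 8 mm thick, x -77 to +93, y +-56 mm. Behind x = 23.5 mm only the foot plate lies under the thumb plate.
- home (a point): The measuring port, a small round window in the stage plate: where the middle of the holder's underside lies when home (stage x = 0, y = 0, z = 30 mm). Axes as the stage's.
- stop (a point): Foot of the rear stop, middle of the face that the holder comes up against (stage x = 12.5, y = 0, z = 30 mm). The stop is aluminium, 6 mm high. Beside it two black lugs (y = +-36 to +-42, x 9.5 to 23.5 mm, 20 mm above the plate) carry the clip's pivot pin at x = 16.5, z = 44 mm.
- clip (a joint): Fork clip's angle, rad: 0 at rest (its limit), growing as the thumb plate is pressed, 0.6 at most; springs back when let go. At 0.20 its feet are level with the holder's top, at 0.45 they are 14 mm above the stage plate. Let down on the holder it reads about 0.19. Holding 0.45 takes 0.09 N m: 3 N at the middle of the thumb plate, 6 N near its inner edge.
- feet (a point): Midway between the undersides of the clip's two rounded teal feet, which end steel prongs at y = +-18.5 to +-25.5 mm. At rest at stage x = -4 mm, 4 mm above the plate: they bar the 8 mm thick holder, and pushing it against them does not lift them. At 0.45 rad they are at x = -6 mm, 14 mm above the plate. Axes as the clip's.
- thumb_plate (a point): Middle of the upper face of the clip's teal thumb plate, 44 mm long (stage x), 34 wide, 2 thick. At rest it slopes up from stage x = 29, z = 39 mm to x = 69, z = 58 mm. At 0.45 rad it lies level, x 25.5 to 69.5, top at z = 34 mm: a fingertip can slide along it while the other, at the same height, pushes the holder. Press no nearer than x = 27 mm (a web joins it to the pivot).
- holder: Ivory slide holder with an orange coated glass in its middle: a flat loose frame 25 mm along its x, 60 mm along its y, 8 mm thick, 28 g; origin at the middle of its underside. At the start it lies on the stage plate in the mouth of the channel, its middle 26 to 30 mm short of home; its x points about along the stage's x. It is pushed at the middle of its near long edge (x = -12.5 mm), half-way up.
- vial: Amber glass vial with white cap, 25 mm diameter, 50 mm tall, standing on the bench; origin at the middle of its underside. Leave alone.
- cuvette: Clear cuvette with white stopper, 13 mm square, 48 mm tall, standing on the bench; origin at the middle of its underside. Leave alone.
- rack: White cuvette rack holding four cuvettes, 45 mm (x) by 110 mm (y), 53 mm tall; origin at the middle of its underside. Leave alone.
- forceps: Steel forceps lying flat on the bench, 135 mm along x, 16 mm wide, 8 mm high; origin at the middle of their underside. Leave alone.
There are look-alikes about, which are no part of the job. Leave any blue, pink or purple look-alike of the holder alone.

How it is judged:
By the outcome, as a careful person would: the job done as asked, in the order asked, and still so for the second after the job is handed in, with the robot touching nothing.
It also fails if it takes over 35 s, if anything falls off the work surface, if the arm or the gripper's body presses on something with over 40 N, if the wrist force passes 120 N, or if a joint passes its speed limit or range.

## Working session

There is one attempt and no reset: what is moved stays moved. The work goes in short steps, Python scripts to look and compute and a shell command to move; the robot and the scene stay as the last step left them, time stands still between calls to the robot, and variables do not carry over. Pictures are saved under pics/ and viewed, about 8 in all and at most 12, crops included, and the job is handed in when it is done.

```bash
mkdir -p pics
cat > h.py <<'E'
import numpy as np, cv2
from cell import *
def snap(n,f):
    d=grab_frame(n); cv2.imwrite('pics/'+f+'.png',d['img'][:,:,::-1]); np.save('pics/'+f+'.npy',d,allow_pickle=True); return d
def load(f): return np.load('pics/'+f+'.npy',allow_pickle=True).item()
def ray(d,u,v):
    f=192/np.tan(np.radians(d['fovy'])/2); E=np.array(d['extrinsics']); R,t=E[:3,:3],E[:3,3]
    x,y=(u-d['cx']),(v-d['cy'])
    if d.get('fish'):
        r=np.hypot(x,y); th=r/f; k=np.sin(th)/max(r,1e-9); c=np.array([x*k,y*k,np.cos(th)])
    else: c=np.array([x/f,y/f,1])
    return -R.T@t, R.T@c
def onz(d,u,v,z):
    o,r=ray(d,u,v); return o+r*(z-o[2])/r[2]
def proj(d,p):
    f=192/np.tan(np.radians(d['fovy'])/2); E=np.array(d['extrinsics']); c=E[:3,:3]@p+E[:3,3]
    if d.get('fish'):
        rr=np.hypot(c[0],c[1]); th=np.arctan2(rr,c[2]); return np.array([d['cx']+f*th*c[0]/rr,d['cy']+f*th*c[1]/rr])
    return np.array([d['cx']+f*c[0]/c[2],d['cy']+f*c[1]/c[2]])
E
python3 - <<'E'
from h import *
a=snap('top','t0');b=snap('side','s0')
for d in(a,b):print(d['fovy'],d['cx'],d['cy'],np.round(d['extrinsics'],3).tolist())
s=read_state();print(s)
cv2.imwrite('pics/m0.png',np.hstack([cv2.resize(x['img'],(800,600))[:,:,::-1] for x in(a,)]))
cv2.imwrite('pics/m1.png',cv2.resize(b['img'],(800,600))[:,:,::-1])
E
```

```text
45.39387029665085 261.3096826144989 190.3812859822049 [[-0.016, -1.0, 0.023, 0.057], [-0.997, 0.014, -0.076, 0.563], [0.076, -0.024, -0.997, 0.93], [0.0, 0.0, 0.0, 1.0]]
50.9825229660867 259.95650244930954 186.19967915010125 [[0.703, -0.711, -0.01, -0.351], [-0.567, -0.551, -0.612, 0.378], [0.43, 0.436, -0.791, 0.601], [0.0, 0.0, 0.0, 1.0]]
{'time': 0.1, 'joints': array([-0.99083158,  0.50178627, -0.42676538,  1.55136955,  0.22082504,
        1.13828393, -0.21031023]), 'dq': array([-0.0018301 , -0.00163844, -0.00200631, -0.00222702, -0.00023075,
        0.00151262, -0.00140022]), 'joint_efforts': array([-1.10579934e-02, -5.70818353e+01, -5.83839431e+00, -2.81748104e+01,
        1.04687246e-02,  5.68168747e-03, -2.11073842e-05]), 'tool_pos': array([0.20235045, 0.61706485, 0.24732911]), 'eef_rot': array([ 5.14280777e-04,  8.09776885e-01,  5.86737244e-01, -7.33946366e-04]), 'ft_force': array([-1.14116122, -1.02603902, -0.63299664]), 'ft_torque': array([-0.01007392,  0.00639938, -0.01280689]), 'grip_width': 0.08541084170345248}
```

View pics/m0.png

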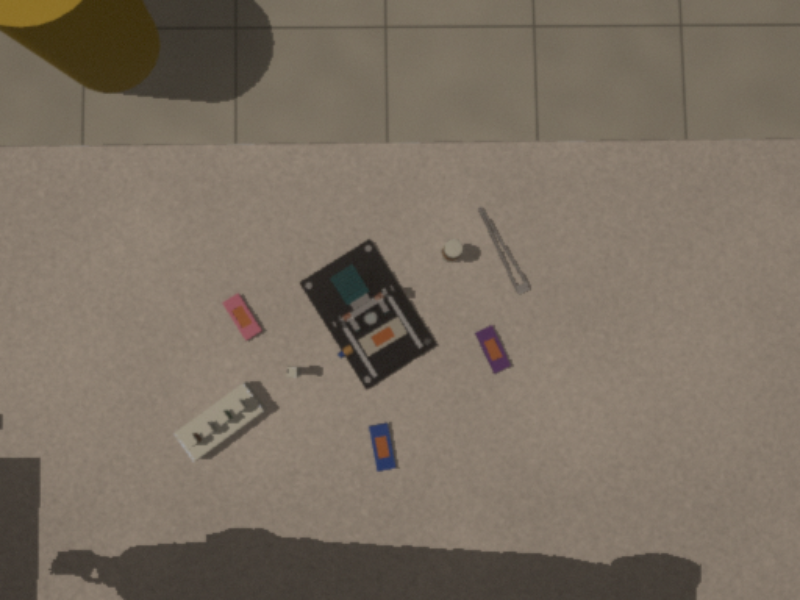

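View pics/m1.png

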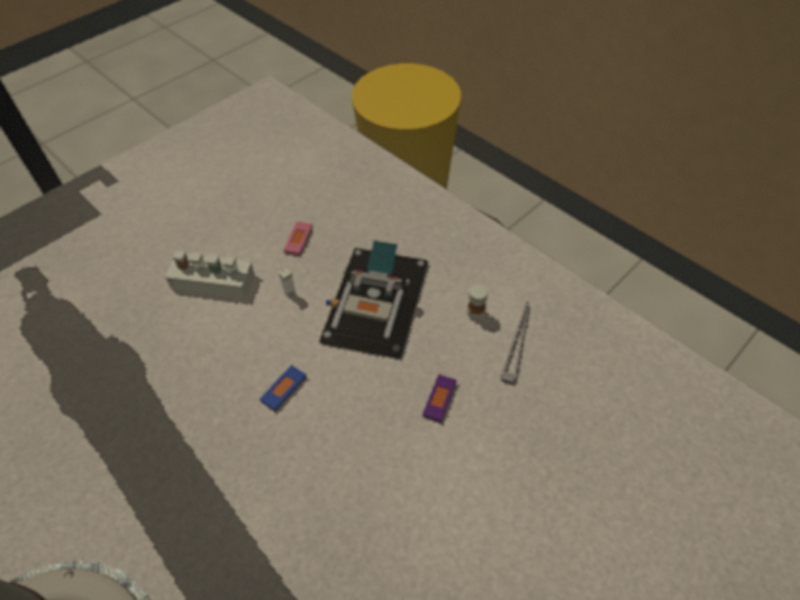

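Top view (800x600): the ivory holder is in the black stage's channel at (383,338), teal plate at (350,285). The look-alikes are pink (242,317), purple (493,350) and blue (382,447), all outside the stage. I choose the ivory one. The vial is at (453,248), forceps at (505,250), cuvette at (293,371) and rack at (220,420).

Run:
```python
from h import *
import cell
print([n for n in dir(cell) if n[0]!='_'], getattr(cell,'tcp_to_tips',None))
d=load('t0'); im=d['img']
roi=np.zeros(im.shape[:2],np.uint8); roi[145:255,185:287]=1
m=((im.max(2)<60)&(roi>0)).astype(np.uint8)
m=cv2.morphologyEx(m,cv2.MORPH_CLOSE,np.ones((9,9)))
m=cv2.morphologyEx(m,cv2.MORPH_OPEN,np.ones((7,7)))
c=max(cv2.findContours(m,0,2)[0],key=cv2.contourArea)
P=np.array([onz(d,*p[0],0.008)[:2] for p in c.astype(float)])
r=cv2.minAreaRect((P*1000).astype(np.float32)); print('foot',r)
b=cv2.boxPoints(r)/1000; print(b)
hsv=cv2.cvtColor(im,cv2.COLOR_RGB2HSV)
t=cv2.inRange(hsv,(80,80,30),(100,255,255))*roi; v,u=np.nonzero(t); print('teal',len(u),u.mean(),v.mean(),onz(d,u.mean(),v.mean(),.0485))
o=cv2.inRange(hsv,(3,120,80),(20,255,255))*roi; o[:,:230]=0; v,u=np.nonzero(o); print('orange',len(u),u.mean(),v.mean(),onz(d,u.mean(),v.mean(),.038))
iv=((im.min(2)>110)*roi).astype(np.uint8)
ov=im.copy(); cv2.drawContours(ov,[c],-1,(255,0,0),1)
cv2.imwrite('pics/c0.png',cv2.resize(ov[140:262,180:300],None,fx=5,fy=4.9,interpolation=2)[:,:,::-1])
```

```text
['IKError', 'grab_frame', 'read_state', 'sign_off', 'tcp_to_tips'] 0.017
foot ((544.5612182617188, 102.29561614990234), (168.24961853027344, 110.56546783447266), 31.38373374938965)
[[0.44395456 0.10568097]
 [0.5015334  0.01129137]
 [0.6451678  0.09891026]
 [0.58758897 0.19329986]]
teal 161 224.6832298136646 183.54658385093168 [0.57622476 0.12218381 0.0485    ]
orange 96 244.54166666666666 214.89583333333334 [0.51290886 0.08328323 0.038     ]
```

View pics/c0.png

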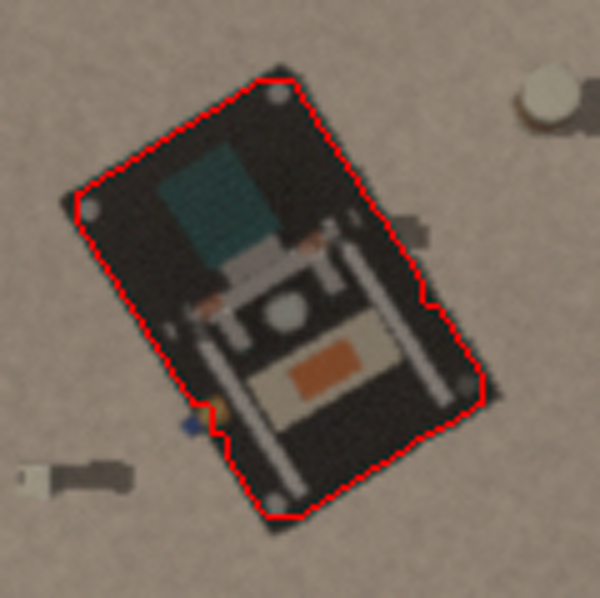

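Foot plate measures 168x111 mm (given 170x112), so stage origin ≈ (0.538, 0.098) with yaw 31.4°. The orange glass centre comes out at stage x = -29, y = 0.3, inside the 26 to 30 mm stated. Next I go above it with the jaws along stage x.

```bash
R='{"tx":-396,"ty":474,"tz":70,"az":40.5,"grip":0.15}'
python3 -m jog '[{"tx":-396,"ty":474,"tz":70,"az":40.5,"grip":0.15},{"tx":-396,"ty":474,"tz":70,"az":40.5,"grip":0.15},{"tx":-396,"ty":474,"tz":70,"az":40.5,"grip":0.15},{"tx":-396,"ty":474,"tz":70,"az":40.5,"grip":0.15},{"tx":-396,"ty":474,"tz":70,"az":40.5,"grip":0.15},{"tx":-396,"ty":474,"tz":70,"az":40.5,"grip":0.15},{"tx":-396,"ty":474,"tz":70,"az":40.5,"grip":0.15},{"tx":-396,"ty":474,"tz":70,"az":40.5,"grip":0.15},{"tx":-396,"ty":474,"tz":70,"az":40.5,"grip":0.15},{"tx":-396,"ty":474,"tz":70,"az":40.5,"grip":0.15},{"tx":-396,"ty":474,"tz":70,"az":40.5,"grip":0.15},{"tx":-396,"ty":474,"tz":70,"az":40.5,"grip":0.15}]' 20
python3 - <<'E'
from h import *
w=snap('wrist','w1'); w['fish']=1
print(w['fovy'],w['cx'],w['cy'],np.round(w['extrinsics'],3).tolist())
cv2.imwrite('pics/w1v.png',cv2.resize(w['img'],(800,600))[:,:,::-1])
E
```

```text
65.70646984690485 257.7508662091161 190.71801743405146 [[0.312, 0.95, -0.003, -0.649], [0.906, -0.297, 0.301, -0.042], [0.285, -0.096, -0.954, 0.38], [0.0, 0.0, 0.0, 1.0]]invalid input at $[0]: expected keys tx, ty, tz, ax, ay, az, grip
```

View pics/w1v.png

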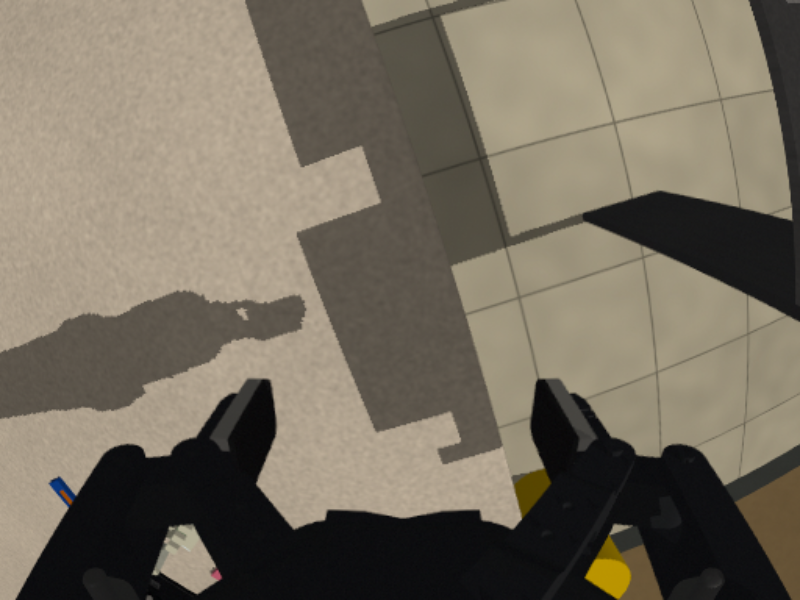

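The move was refused because every row needs all keys. The wrist view shows only floor, with pad tips at (258,380) and (545,380). Retyping with full keys.

```bash
python3 -m jog '[{"tx":-396,"ty":474,"tz":70,"ax":0,"ay":0,"az":40.5,"grip":0.15},{"tx":-396,"ty":474,"tz":70,"ax":0,"ay":0,"az":40.5,"grip":0.15},{"tx":-396,"ty":474,"tz":70,"ax":0,"ay":0,"az":40.5,"grip":0.15},{"tx":-396,"ty":474,"tz":70,"ax":0,"ay":0,"az":40.5,"grip":0.15},{"tx":-396,"ty":474,"tz":70,"ax":0,"ay":0,"az":40.5,"grip":0.15},{"tx":-396,"ty":474,"tz":70,"ax":0,"ay":0,"az":40.5,"grip":0.15},{"tx":-396,"ty":474,"tz":70,"ax":0,"ay":0,"az":40.5,"grip":0.15},{"tx":-396,"ty":474,"tz":70,"ax":0,"ay":0,"az":40.5,"grip":0.15},{"tx":-396,"ty":474,"tz":70,"ax":0,"ay":0,"az":40.5,"grip":0.15},{"tx":-396,"ty":474,"tz":70,"ax":0,"ay":0,"az":40.5,"grip":0.15},{"tx":-396,"ty":474,"tz":70,"ax":0,"ay":0,"az":40.5,"grip":0.15},{"tx":-396,"ty":474,"tz":70,"ax":0,"ay":0,"az":40.5,"grip":0.15}]' 20
python3 - <<'E'
from h import *
s=read_state(); print(s['tool_pos'],s['eef_rot'],s['joints'],s['time'])
w=snap('wrist','w2')
cv2.imwrite('pics/w2v.png',cv2.resize(w['img'],(800,600))[:,:,::-1])
E
```

```text
time: 1.65
tool_pos: [0.529, 0.0941, 0.1779]
eef_rot: [-0.0, 0.963, 0.27, -0.0]
ft_force: [-0.5, -0.1, 0.7]
grip_width: 0.0723
[0.52903963 0.09407579 0.17793728] [-3.82974306e-04  9.62867379e-01  2.69974180e-01 -4.54432206e-04] [-0.18333233  0.35434325 -0.05104509  1.90938773  0.02204036  0.87934539
  0.30144949] 1.65
```

View pics/w2v.png

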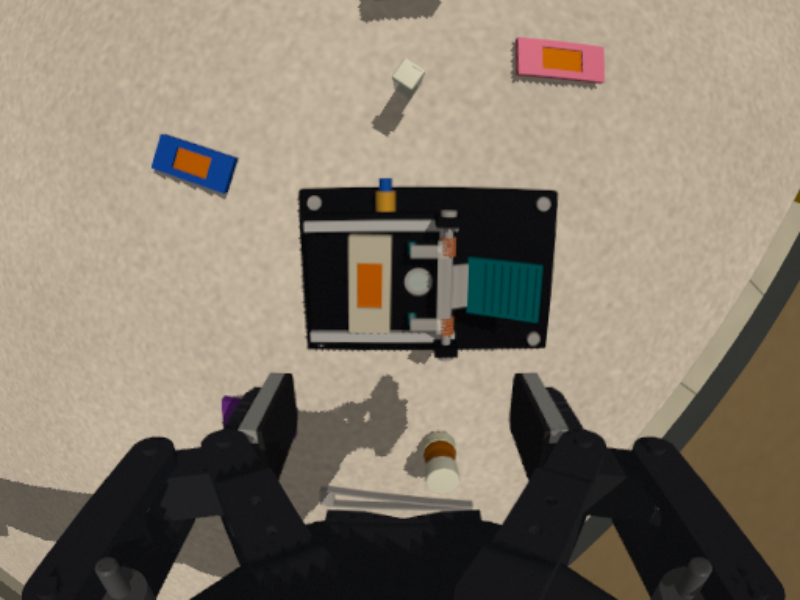

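The wrist view shows the ivory holder at (370,284) in the channel, teal plate at (505,290), port at (418,281), and foot-plate corners at (301,190), (557,190), (546,348) and (307,349). The vial and forceps lie below. Next is a refined stage pose.

Run:
```python
from h import *
d=load('w2'); d['fish']=1; im=d['img']; k=1.5625
px=np.array([(301,190),(557,190),(546,348),(307,349)])/k
W=np.array([onz(d,*p,.008)[:2] for p in px])*1000
S=np.array([(-77,56),(93,56),(93,-56),(-77,-56)],float)
c=W.mean(0);sc=S.mean(0)
z=((W-c)@[1,1j]); q=((S-sc)@[1,1j]); a=np.angle((z*q.conj()).sum()); 
R=np.array([[np.cos(a),-np.sin(a)],[np.sin(a),np.cos(a)]]); o=c-R@sc
print('yaw',np.degrees(a),'origin',o,'res',((W-o)@R-S).round(1).tolist())
for nm,u,v,h in [('port',418,281,30),('screwTL',314,203,8),('screwTR',544,204,8),('screwBR',533,339,8)]:
    print(nm,((onz(d,u/k,v/k,h/1000)[:2]*1000-o)@R).round(1))
hsv=cv2.cvtColor(im,cv2.COLOR_RGB2HSV)
m=cv2.inRange(hsv,(3,150,100),(18,255,255)); m[:160]=0;m[200:]=0;m[:,:222]=0;m[:,252:]=0
v,u=np.nonzero(m);print('orange',len(u),((onz(d,u.mean(),v.mean(),.038)[:2]*1000-o)@R).round(1))
for nm,cs in [('hold',[(349,235),(392,235),(391,332),(349,332)])]:
    Q=np.array([(onz(d,u/k,v/k,.038)[:2]*1000-o)@R for u,v in cs]);print(nm,Q.round(1).tolist())
t=read_state(); print('tcp stage',(t['tool_pos'][:2]*1000-o)@R)
from scipy.spatial.transform import Rotation as Ro
M=Ro.from_quat(np.roll(t['eef_rot'],-1)).as_matrix();print('toolx ang',np.degrees(np.arctan2(M[1,0],M[0,0])))
# finger tips as seen by cam -> ray at z=.161
for nm,u,v in [('Lpad',294,376),('Rpad',513,376)]:
    print(nm,((onz(d,u/k,v/k,t['tool_pos'][2]-.017)[:2]*1000-o)@R).round(1))
```

```text
yaw 31.448453451003644 origin [539.08033241  99.71725729] res [[2.1, -1.0], [-1.5, 0.1], [-0.2, 0.3], [-0.3, 0.6]]
port [-0.4 -0.1]
screwTL [-66.6  46.3]
screwTR [82.8 46.4]
screwBR [ 82.2 -48.5]
orange 425 [-29.8  -0.2]
hold [[-40.8, 30.0], [-15.8, 29.8], [-17.0, -30.3], [-43.0, -30.3]]
tcp stage [-11.19135226   1.39721823]
toolx ang 31.437147974920773
Lpad [-47.5   1.9]
Rpad [29.1  1.7]
```

Stage yaw 31.45° matches the tool's 31.44°. The port check gives (-0.4,-0.1) and the holder's near edge is at x ≈ -42. The pad spacing in the image suggests the tips reach only about 8 mm past the TCP at this opening, so I'll find the height by contact.

```bash
python3 -m jog '[{"tx":3.2,"ty":1.4,"tz":40,"ax":0,"ay":0,"az":0,"grip":0.125},{"tx":3.2,"ty":1.4,"tz":80,"ax":0,"ay":0,"az":0,"grip":0.125},{"tx":3.2,"ty":1.4,"tz":105,"ax":0,"ay":0,"az":0,"grip":0.125},{"tx":3.2,"ty":1.4,"tz":110,"ax":0,"ay":0,"az":0,"grip":0.125},{"tx":3.2,"ty":1.4,"tz":110,"ax":0,"ay":0,"az":0,"grip":0.125}]'
python3 - <<'E'
from h import *
w=snap('wrist','w3');s=snap('side','s3')
a=cv2.resize(w['img'],(640,480))[100:400,100:540]; b=cv2.resize(s['img'][130:250,180:290],(275,300))
cv2.imwrite('pics/w3v.png',np.hstack([a,b])[:,:,::-1])
E
```

```text
time: 2.33
tool_pos: [0.5329, 0.0955, 0.0688]
eef_rot: [-0.0, 0.963, 0.271, 0.0]
ft_force: [0.0, 0.7, 0.1]
grip_width: 0.0745
```

View pics/w3v.png

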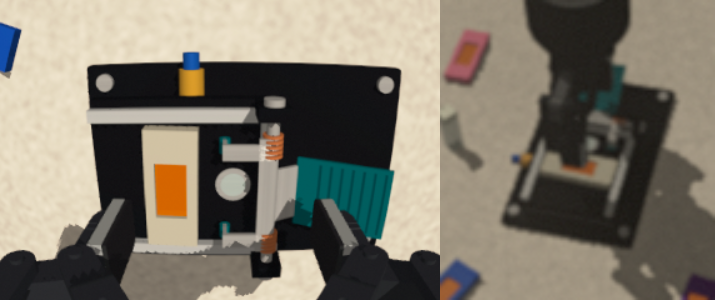

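The wrist crop shows the rear fingertip at (120,205), just behind the holder's near edge (143), and the front tip at (325,205) over the teal plate's inner part. There is no contact yet, so I feel downward.

```bash
for i in 1; do :; done
python3 -m jog '[{"tx":0,"ty":0,"tz":4,"ax":0,"ay":0,"az":0,"grip":0.125},{"tx":0,"ty":0,"tz":6,"ax":0,"ay":0,"az":0,"grip":0.125},{"tx":0,"ty":0,"tz":6,"ax":0,"ay":0,"az":0,"grip":0.125}]'
python3 -m jog '[{"tx":0,"ty":0,"tz":4,"ax":0,"ay":0,"az":0,"grip":0.125},{"tx":0,"ty":0,"tz":4,"ax":0,"ay":0,"az":0,"grip":0.125}]'
python3 -m jog '[{"tx":0,"ty":0,"tz":4,"ax":0,"ay":0,"az":0,"grip":0.125},{"tx":0,"ty":0,"tz":4,"ax":0,"ay":0,"az":0,"grip":0.125}]'
python3 - <<'E'
from h import *
w=snap('wrist','w4');s=snap('side','s4')
f=lambda n:np.array(load(n)['img']).astype(int)
h=cv2.cvtColor(w['img'],cv2.COLOR_RGB2HSV); m=cv2.inRange(h,(80,120,40),(100,255,255))[100:260]
v,u=np.nonzero(m); print('teal w4',len(u),u.mean(),v.mean()+100)
h=cv2.cvtColor(load('w3')['img'],cv2.COLOR_RGB2HSV); m=cv2.inRange(h,(80,120,40),(100,255,255))[100:260]
v,u=np.nonzero(m); print('teal w3',len(u),u.mean(),v.mean()+100)
E
```

```text
time: 2.8
tool_pos: [0.5329, 0.0941, 0.0623]
eef_rot: [-0.0, 0.963, 0.27, -0.0]
ft_force: [0.7, 0.3, -0.2]
grip_width: 0.0745
time: 3.05
tool_pos: [0.5327, 0.0941, 0.0579]
eef_rot: [-0.0, 0.963, 0.27, -0.0]
ft_force: [-1.2, -0.0, -0.1]
grip_width: 0.0748
time: 3.3
tool_pos: [0.5326, 0.0941, 0.0539]
eef_rot: [-0.0, 0.963, 0.27, -0.0]
ft_force: [0.5, -0.6, -0.5]
grip_width: 0.0745
teal w4 2939 363.61517522966994 235.2643756379721
teal w3 3253 351.59391331079 231.02090378112513
```

```bash
python3 -m jog '[{"tx":0.5,"ty":-1,"tz":4,"ax":0,"ay":0,"az":0,"grip":0.125},{"tx":0.5,"ty":-1,"tz":4,"ax":0,"ay":0,"az":0,"grip":0.125}]'
python3 -m jog '[{"tx":0,"ty":0,"tz":3,"ax":0,"ay":0,"az":0,"grip":0.125},{"tx":0,"ty":0,"tz":3,"ax":0,"ay":0,"az":0,"grip":0.125}]'
python3 - <<'E'
from h import *
w=snap('wrist','w5');s=snap('side','s5')
a=cv2.resize(w['img'],(800,600))[130:480,120:680]; b=cv2.resize(s['img'][140:230,200:275],(240,350))
cv2.imwrite('pics/w5v.png',np.hstack([a,b])[:,:,::-1])
E
```

```text
time: 3.65
tool_pos: [0.5332, 0.0952, 0.0503]
eef_rot: [0.0, 0.963, 0.27, 0.0]
ft_force: [-0.2, -0.2, 2.6]
grip_width: 0.0747
time: 3.9
tool_pos: [0.5329, 0.0951, 0.0472]
eef_rot: [0.0, 0.963, 0.27, -0.0]
ft_force: [-0.8, -2.3, 3.4]
grip_width: 0.0745
```

View pics/w5v.png

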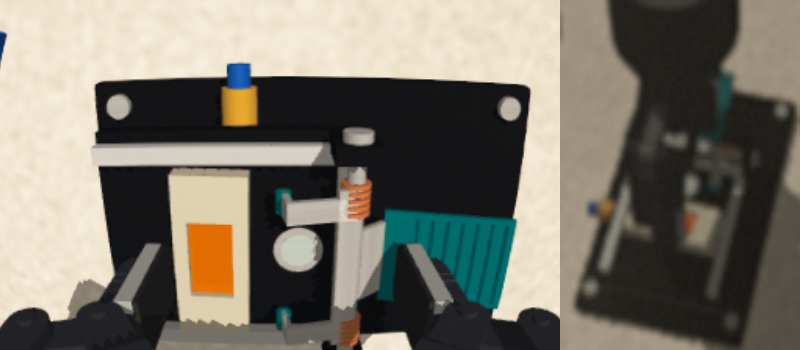

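Contact came at TCP z ≈ 0.051, so the tips are about 6 mm ahead. The crop shows the rear pad clear behind the holder and the front pad on the teal plate at (425,270). A level plate (top at 34 mm) needs TCP z ≈ 0.040, so I press down.

```bash
python3 -m jog '[{"tx":0,"ty":0,"tz":2,"ax":0,"ay":0,"az":0,"grip":0.125},{"tx":0,"ty":0,"tz":4,"ax":0,"ay":0,"az":0,"grip":0.125},{"tx":0,"ty":0,"tz":4,"ax":0,"ay":0,"az":0,"grip":0.125}]'
python3 -m jog '[{"tx":0,"ty":0,"tz":1.5,"ax":0,"ay":0,"az":0,"grip":0.125},{"tx":0,"ty":0,"tz":3,"ax":0,"ay":0,"az":0,"grip":0.125},{"tx":0,"ty":0,"tz":3,"ax":0,"ay":0,"az":0,"grip":0.125}]'
python3 - <<'E'
from h import *
w=snap('wrist','w6');s=snap('side','s6')
a=cv2.resize(w['img'],(800,600))[130:480,120:680]; b=cv2.resize(s['img'][140:230,200:275],(240,350))
cv2.imwrite('pics/w6v.png',np.hstack([a,b])[:,:,::-1])
E
```

```text
time: 4.38
tool_pos: [0.5318, 0.0944, 0.0429]
eef_rot: [0.0, 0.963, 0.27, -0.001]
ft_force: [-3.9, -2.9, 5.5]
grip_width: 0.0747
time: 4.75
tool_pos: [0.531, 0.094, 0.0404]
eef_rot: [0.0, 0.963, 0.27, -0.002]
ft_force: [-7.6, -4.8, 14.6]
grip_width: 0.0746
```

View pics/w6v.png

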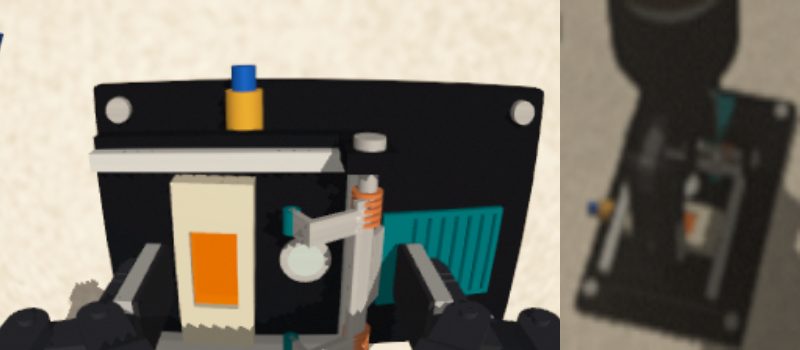

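The fork is well raised: feet at (290,220), prongs tilted up, plate about level. Vertical force is 14.6 N with 9 N dragging towards -x, which fits friction at the plate's inner edge. I begin the push, easing up 0.5 mm.

```bash
python3 -m jog '[{"tx":2,"ty":0,"tz":-0.5,"ax":0,"ay":0,"az":0,"grip":0.125},{"tx":4,"ty":0,"tz":-0.5,"ax":0,"ay":0,"az":0,"grip":0.125},{"tx":6,"ty":0,"tz":-0.5,"ax":0,"ay":0,"az":0,"grip":0.125},{"tx":8,"ty":0,"tz":-0.5,"ax":0,"ay":0,"az":0,"grip":0.125}]'
python3 -m jog '[{"tx":2,"ty":0,"tz":0,"ax":0,"ay":0,"az":0,"grip":0.125},{"tx":4,"ty":0,"tz":0,"ax":0,"ay":0,"az":0,"grip":0.125},{"tx":6,"ty":0,"tz":0,"ax":0,"ay":0,"az":0,"grip":0.125},{"tx":6,"ty":0,"tz":0,"ax":0,"ay":0,"az":0,"grip":0.125}]'
python3 - <<'E'
from h import *
w=snap('wrist','w7');s=snap('side','s7')
t=read_state();a=np.radians(31.45);R=np.array([[np.cos(a),-np.sin(a)],[np.sin(a),np.cos(a)]]);print('stage',(t['tool_pos'][:2]*1000-[539.1,99.7])@R,t['tool_pos'][2])
a=cv2.resize(w['img'],(800,600))[130:480,120:680]; b=cv2.resize(s['img'][140:230,200:275],(240,350))
cv2.imwrite('pics/w7v.png',np.hstack([a,b])[:,:,::-1])
E
```

```text
time: 5.35
tool_pos: [0.5386, 0.099, 0.0406]
eef_rot: [0.0, 0.963, 0.27, -0.001]
ft_force: [-4.1, -2.9, 6.4]
grip_width: 0.0747
time: 5.85
tool_pos: [0.5446, 0.1028, 0.0406]
eef_rot: [-0.0, 0.963, 0.27, -0.0]
ft_force: [-2.4, -1.7, 3.1]
grip_width: 0.0748
stage [ 6.29878215 -0.16190486] 0.040646237964865876
```

View pics/w7v.png

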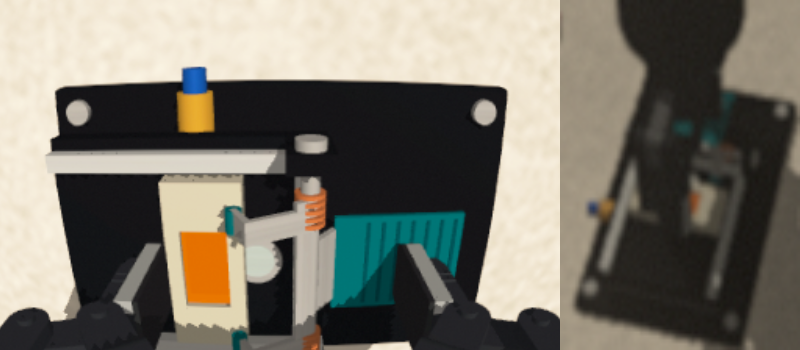

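The holder has moved with the rear finger, its front edge now passing under the raised feet (235,220). The front finger is mid-plate, force 3.1 N. About 18.5 mm remains, so I go 15 and then creep.

```bash
python3 -m jog '[{"tx":2.5,"ty":0,"tz":0,"ax":0,"ay":0,"az":0,"grip":0.125},{"tx":5,"ty":0,"tz":0,"ax":0,"ay":0,"az":0,"grip":0.125},{"tx":7.5,"ty":0,"tz":0,"ax":0,"ay":0,"az":0,"grip":0.125},{"tx":10,"ty":0,"tz":0,"ax":0,"ay":0,"az":0,"grip":0.125},{"tx":12.5,"ty":0,"tz":0,"ax":0,"ay":0,"az":0,"grip":0.125},{"tx":15,"ty":0,"tz":0,"ax":0,"ay":0,"az":0,"grip":0.125},{"tx":15,"ty":0,"tz":0,"ax":0,"ay":0,"az":0,"grip":0.125}]'
python3 -m jog '[{"tx":1,"ty":0,"tz":0,"ax":0,"ay":0,"az":0,"grip":0.125},{"tx":2,"ty":0,"tz":0,"ax":0,"ay":0,"az":0,"grip":0.125},{"tx":2,"ty":0,"tz":0,"ax":0,"ay":0,"az":0,"grip":0.125}]'
python3 - <<'E'
from h import *
w=snap('wrist','w8')
t=read_state();a=np.radians(31.45);R=np.array([[np.cos(a),-np.sin(a)],[np.sin(a),np.cos(a)]]);print('stage',(t['tool_pos'][:2]*1000-[539.1,99.7])@R,t['tool_pos'][2])
a=cv2.resize(w['img'],(800,600))[130:480,120:680]
cv2.imwrite('pics/w8v.png',a[:,:,::-1])
E
```

```text
time: 6.82
tool_pos: [0.5582, 0.1107, 0.0409]
eef_rot: [-0.0, 0.963, 0.27, 0.0]
ft_force: [-0.3, -1.2, 1.7]
grip_width: 0.0748
time: 7.2
tool_pos: [0.5585, 0.1109, 0.0406]
eef_rot: [0.0, 0.963, 0.27, -0.001]
ft_force: [-3.7, -2.5, 5.1]
grip_width: 0.0749
stage [22.40150682 -0.54994215] 0.04057551332578905
```

View pics/w8v.png

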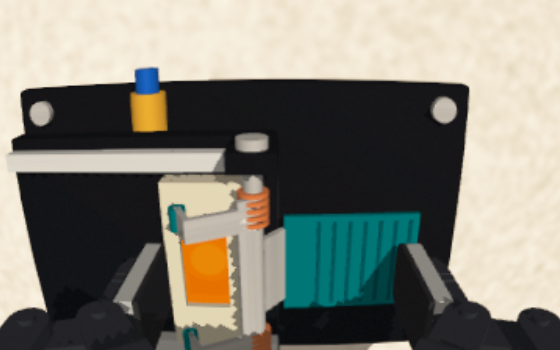

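Commanding 2 mm moved the hand only 0.4 mm, and the x force rose to 4.5 N. The holder covers the port (circle at (210,260) through the orange glass), so this is either the stop or a skewed touch. I press a little more to seat and square it.

```bash
python3 -m jog '[{"tx":1,"ty":0,"tz":0,"ax":0,"ay":0,"az":0,"grip":0.125},{"tx":2,"ty":0,"tz":0,"ax":0,"ay":0,"az":0,"grip":0.125},{"tx":2,"ty":0,"tz":0,"ax":0,"ay":0,"az":0,"grip":0.125}]'
python3 -m jog '[{"tx":1,"ty":0,"tz":0,"ax":0,"ay":0,"az":0,"grip":0.125},{"tx":2,"ty":0,"tz":0,"ax":0,"ay":0,"az":0,"grip":0.125},{"tx":2,"ty":0,"tz":0,"ax":0,"ay":0,"az":0,"grip":0.125}]'
python3 - <<'E'
from h import *
w=snap('wrist','w9');w['fish']=1
t=read_state();a=np.radians(31.45);R=np.array([[np.cos(a),-np.sin(a)],[np.sin(a),np.cos(a)]]);o=np.array([539.1,99.7]);print('stage',(t['tool_pos'][:2]*1000-o)@R,t['tool_pos'][2],t['ft_force'])
for n in('w8','w9'):
    d=load(n);d['fish']=1
    hsv=cv2.cvtColor(d['img'],cv2.COLOR_RGB2HSV)
    iv=cv2.inRange(hsv,(10,15,150),(30,110,255)); iv[:190]=0; iv[230:]=0; iv[:,:150]=0;iv[:,240:]=0
    E=[]
    for r in list(range(202,212))+list(range(235,285,3)):
        row=d['img'][r].astype(int); xs=np.arange(150,225); lum=row[xs].sum(1)
        j=np.nonzero(lum>330)[0]
        # first bright after dark pad
        if len(j): E.append(((onz(d,xs[j[0]],r,.038)[:2]*1000-o)@R).round(1))
    E=np.array(E);print(n,E[:10].tolist())
cv2.imwrite('pics/w9v.png',cv2.resize(w['img'][180:310,150:330],None,fx=4,fy=4,interpolation=2)[:,:,::-1])
E
```

```text
time: 7.62
tool_pos: [0.5586, 0.1109, 0.0403]
eef_rot: [0.0, 0.963, 0.27, -0.003]
ft_force: [-7.0, -5.1, 8.1]
grip_width: 0.0749
time: 8.0
tool_pos: [0.5587, 0.111, 0.04]
eef_rot: [0.001, 0.963, 0.27, -0.005]
ft_force: [-11.4, -5.3, 11.3]
grip_width: 0.0746
stage [22.57473984 -0.60628991] 0.04001836949570678 [-10.89190806  -6.55199449  11.68898821]
w8 [[-12.9, 28.4], [-13.0, 27.9], [-13.0, 27.4], [-13.1, 26.9], [-13.1, 26.4], [-12.7, 25.9], [-12.7, 25.4], [-12.8, 24.9], [-12.8, 24.4], [-12.9, 23.9]]
w9 [[-12.6, 28.5], [-12.7, 28.0], [-12.7, 27.5], [-12.8, 27.0], [-12.8, 26.5], [-12.9, 26.0], [-12.9, 25.5], [-13.0, 25.0], [-13.0, 24.5], [-13.1, 24.0]]
```

View pics/w9v.png

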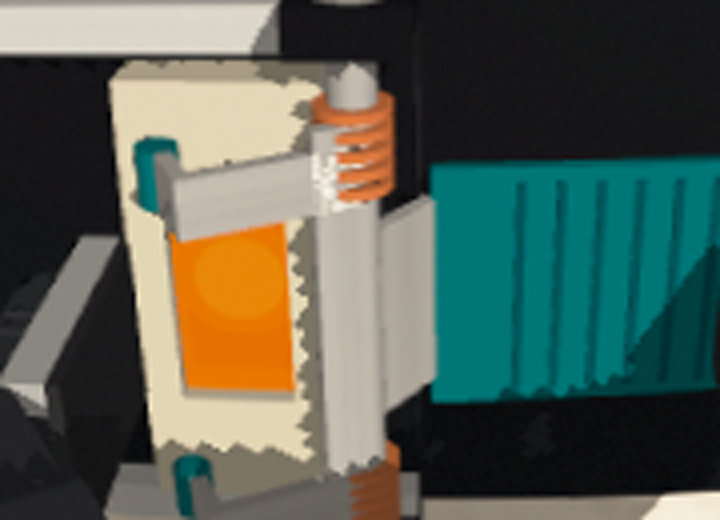

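The holder is on a firm stop: near edge at x = -12.6 to -13.1 (home is -12.5), force up to 12 N with no more travel. I back off first, removing about 5.5 mm of commanded windup, then lift slowly so the clip lowers.

```bash
python3 -m jog '[{"tx":-3,"ty":0,"tz":0,"ax":0,"ay":0,"az":0,"grip":0.125},{"tx":-6,"ty":0,"tz":0,"ax":0,"ay":0,"az":0,"grip":0.125},{"tx":-7.5,"ty":0,"tz":0,"ax":0,"ay":0,"az":0,"grip":0.125},{"tx":-7.5,"ty":0,"tz":0,"ax":0,"ay":0,"az":0,"grip":0.125}]'
python3 - <<'E'
from h import *
t=read_state();a=np.radians(31.45);R=np.array([[np.cos(a),-np.sin(a)],[np.sin(a),np.cos(a)]]);o=np.array([539.1,99.7]);print('stage',(t['tool_pos'][:2]*1000-o)@R,t['tool_pos'][2],t['ft_force'])
w=snap('wrist','w10')
E
```

```text
time: 8.55
tool_pos: [0.5577, 0.1104, 0.0413]
eef_rot: [-0.0, 0.963, 0.27, 0.001]
ft_force: [0.4, 1.8, 2.2]
grip_width: 0.0751
stage [21.39556637 -0.58653647] 0.041291220726903874 [0.43119119 1.80545557 2.19281556]
```

```bash
python3 -m jog '[{"tx":0,"ty":0,"tz":-3,"ax":0,"ay":0,"az":0,"grip":0.125},{"tx":0,"ty":0,"tz":-6,"ax":0,"ay":0,"az":0,"grip":0.125},{"tx":0,"ty":0,"tz":-9,"ax":0,"ay":0,"az":0,"grip":0.125},{"tx":0,"ty":0,"tz":-12,"ax":0,"ay":0,"az":0,"grip":0.125},{"tx":0,"ty":0,"tz":-16,"ax":0,"ay":0,"az":0,"grip":0.125},{"tx":0,"ty":0,"tz":-22,"ax":0,"ay":0,"az":0,"grip":0.125},{"tx":0,"ty":0,"tz":-40,"ax":0,"ay":0,"az":0,"grip":0.125},{"tx":0,"ty":0,"tz":-80,"ax":0,"ay":0,"az":0,"grip":0.125},{"tx":0,"ty":0,"tz":-120,"ax":0,"ay":0,"az":0,"grip":0.125},{"tx":0,"ty":0,"tz":-120,"ax":0,"ay":0,"az":0,"grip":0.125}]'
python3 - <<'E'
from h import *
t=read_state();a=np.radians(31.45);R=np.array([[np.cos(a),-np.sin(a)],[np.sin(a),np.cos(a)]]);o=np.array([539.1,99.7]);print('stage',(t['tool_pos'][:2]*1000-o)@R,t['tool_pos'][2],t['ft_force'])
w=snap('wrist','w11')
cv2.imwrite('pics/w11v.png',cv2.resize(w['img'][110:240,160:350],None,fx=4,fy=4,interpolation=2)[:,:,::-1])
E
```

```text
time: 9.85
tool_pos: [0.5592, 0.1102, 0.1656]
eef_rot: [0.0, 0.963, 0.27, 0.004]
ft_force: [-0.6, 0.6, -0.1]
grip_width: 0.0748
stage [22.65955496 -1.52134659] 0.1655558971521858 [-0.62924649  0.6162176  -0.11527798]
```

View pics/w11v.png

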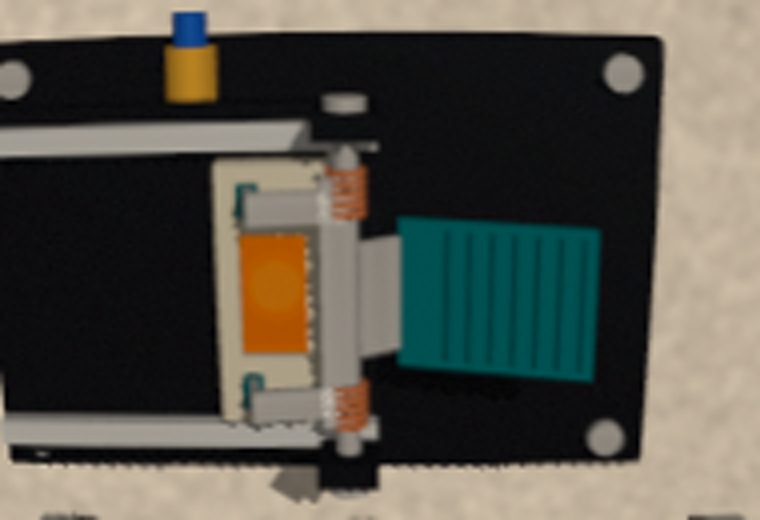

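The crop shows the holder home, with both feet on its frame at (245,200) and (253,390) and the port circle centred in the orange glass. Next I check the near edge's position and squareness numerically.

Run:
```python
from h import *
d=load('w11');d['fish']=1
a=np.radians(31.45);R=np.array([[np.cos(a),-np.sin(a)],[np.sin(a),np.cos(a)]])
px=lambda u,v:(160+u/4,110+v/4)
cor=[px(-8,0)]
# stage re-fix: 3 screws z=8 seen before at (-66.6,46.3),(82.8,46.4),(82.2,-48.5)
W=np.array([onz(d,*px(*p),.008)[:2] for p in [(12,80),(623,74),(605,438)]])*1000
S=np.array([(-66.6,46.3),(82.8,46.4),(82.2,-48.5)])
c=W.mean(0);sc=S.mean(0);z=(W-c)@[1,1j];q=(S-sc)@[1,1j];a=np.angle((z*q.conj()).sum())
R=np.array([[np.cos(a),-np.sin(a)],[np.sin(a),np.cos(a)]]);o=c-R@sc;print(np.degrees(a),o,((W-o)@R-S).round(1).tolist())
E=[]
for r in range(154,212,2):
    l=d['img'][r,200:226].astype(int).sum(1); g=np.diff(l); j=g.argmax()
    if g[j]>60: E.append((onz(d,200.5+j,r,.038)[:2]*1000-o)@R)
E=np.array(E);k=np.polyfit(E[:,1],E[:,0],1);print('near edge x0',k[1],'skew deg',np.degrees(np.arctan(k[0])),len(E),np.std(E[:,0]-np.polyval(k,E[:,1])))
hsv=cv2.cvtColor(d['img'],cv2.COLOR_RGB2HSV);m=cv2.inRange(hsv,(8,200,120),(20,255,255));m[:165]=0;m[202:]=0;m[:,:218]=0;m[:,240:]=0
c=max(cv2.findContours(m,0,2)[0],key=cv2.contourArea);Q=np.array([(onz(d,*p[0],.038)[:2]*1000-o)@R for p in c.astype(float)]);print('glass',cv2.minAreaRect(Q.astype(np.float32)))
```

```text
31.424722480034877 [538.53963685  99.31585671] [[0.3, 0.1], [-0.4, -0.3], [0.2, 0.2]]
near edge x0 -13.241443744838307 skew deg 0.1856634914247389 29 0.24074931016690584
glass ((-0.13810062408447266, 0.2652587890625), (13.796655654907227, 26.070499420166016), 0.2738702893257141)
```

```bash
python3 -c "
from cell import *
print(sign_off())"
```

```text
the job is handed in; nothing more can be done
None
```

The holder is loaded: I held the clip's thumb plate down with the front fingertip and pushed the ivory holder under the raised fork with the rear one. It came to rest firmly against the rear stop. I then backed off about 1 mm, lowered the clip onto it by lifting slowly, and handed the job in at about 10 s of the 35 s allowed.

- **Position:** the last wrist picture puts the glass centre at stage (-0.1, 0.3) mm, with the port visible through it and a skew of 0.2 to 0.3°. Both clip feet sit on the holder frame.
- **Robot clear:** the hand is about 120 mm above the stage, reading about 0 N.
- **Disagreement:** the near edge reads x = -13.2 mm against -12.5 mm nominal, which is within the camera's 2 mm calibration. The glass centre and the hard stop at 12 N both say it is home.
- **Forces:** the vertical force briefly reached about 15 N while pressing the clip near its inner edge.
- **Not checked:** I did not read the clip angle as a number, only from pictures. I also did not re-measure the other bench items, but the hand came down only over the stage.
- **Refused call:** the first move call was refused because its rows lacked keys; the arm did not move.

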